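Fit the green filter in the lamphouse and hold its shutter open

TASK

Get the microscope lamp ready for a green exposure: stand the green filter in the lamphouse's open drawer with its upright pane in line with the way the drawer slides, let go of it and slide the drawer fully shut. Then take the shutter rod by its black knob and pull it gently straight up until its whole red band just shows above the top of the column, keeping it square so that it does not bind and without drawing it out of its bore, and finish while holding it there (it drops if let go). Raise the shutter only once the drawer is shut, and leave the amber filter, oil bottle, slide box and lens can where they are.

Things in the scene. Friction and masses are not known exactly. Their poses are not given: they have to be found in the camera images.
- drawer_floor (a point): Centre of the drawer tray's inner floor (moves with the drawer), 15 mm above the bench. Tray open on top, inside 80 (x) by 78 mm (y), walls 5 mm thick, rising 13 mm above this floor. Axes as the lamphouse: z up, drawer opens to -x. The housing over it is 88 mm high; its front face is 55 mm to -x of where this point lies when shut.
- drawer_lip (a point): Middle of the foremost edge of the black pull lip on the drawer's grey front: lip 60 mm wide (y), 8 mm high, 11 mm proud of the front; this point is 66 mm above the bench and 66 mm to -x of drawer_floor. Pushed to +x of the lamphouse it shuts the drawer. Axes as drawer_floor. The grey front reaches down to 8 mm above the bench.
- drawer (a joint): How far the filter drawer is open, m: 0 = fully shut, 0.10 = fully open. It slides with about 1 to 2 N of friction and stays where it is left.
- green_filter_centre (a point): Green filter, half-way up: black base 50 x 50 mm, 10 mm high, with an upright green pane 34 mm wide (own x), 10 mm thick (own y), 36 mm high; 46 mm overall, this point 23 mm above its underside. About 90 g. The pane is the grip. In the drawer the pane's width (own x, either way round) lies along the drawer's x.
- amber_filter_centre (a point): Amber filter, same shape and size as the green one, not wanted: leave it. Point half-way up.
- knob (a point): Centre of the shutter rod's black knob, an upright cylinder 24 mm across, 36 mm high. With the shutter down it is 28 mm above the column's top (knob's underside 10 mm above). The rod, 14 mm steel, about 160 g, is loose, upright in its bore with 0.6 mm play each side, and drops if let go. Raised 30 mm, the lower edge of its 12 mm red band is level with the column's top; stop at 30 to 42 mm.
- rod_foot (a point): Lower end of the shutter rod, on its axis, 113 mm below the knob's centre; at the bottom of the bore when down.
- bore_mouth (a point): Centre of the bore's mouth in the top face of the white shutter column (70 x 70 mm, 110 mm high, on the lamphouse's -y side). The bore is vertical, 85 mm deep. Same axes as drawer_floor; it does not move.
- lamphouse: The fixed white lamphouse: origin on the bench under the centre of its filter bay. Bay 112 x 112 mm, 88 mm high; at +y a finned lamp out to y = 136 mm, 86 mm high; at -y the shutter column (centre x = 10, y = -91 mm) with a lens port out to y = -154 mm. z up, the drawer opens to -x.
- oil_bottle: Small amber bottle, 34 mm diameter, 75 mm high; origin at its underside. Leave it.
- slide_box: Closed blue slide box, 100 x 85 x 35 mm; origin at its underside. Leave it.
- lens_can: Clear lens can with white lid, 42 mm diameter, 55 mm high; origin at its underside. Leave it.
Not all that is in view belongs to the job. What is shaped like the part that bears green_filter_centre but blue is not meant.

How it is judged:
By the outcome, as a careful person would: the job done as asked, in the order asked, and still so for the second after the job is handed in, while the arm keeps its last pose, push and grip.
It also fails if it takes over 64 s, if anything falls off the work surface, if the arm or the gripper's body presses on something with over 40 N, if the wrist force passes 120 N, or if a joint passes its speed limit or range.

ROBOT

A 6-joint arm with a two-finger parallel gripper is mounted at the origin on the work surface. World frame = base frame: x ahead of the robot, y to its left, z up, the work surface at z = 0. Lengths are in m, angles in rad, forces in N, time in s.
With the tool pointing down it reaches from about 0.375 to 0.825 m from the base axis. Payload 5.5 kg.
Tool frame: the origin (TCP) lies between the finger pads; the fingertips stand 19 mm ahead of it and the grasp point (between the pads) is the TCP (bot.tip_extent is the distance from the TCP to the fingertips, in m); z points along the fingers, x is the direction in which the jaws open and shut, and the axes are right-handed (so a half turn about z gives the same grasp; the last joint's range is limited). The gripper opens to 85 mm and grips with 20 to 120 N. Pads are 22 mm wide; open, the fingers measure 114 mm over their backs; the gripper's body (76 mm by 85 mm) begins 54 mm behind the grasp point. The pads swing forward as they close: fully open they stand 13 mm farther back than shut.
Start: joints at [-1.165, 0.314, -0.047, 1.21, 0, 1.571], TCP at [0.237, -0.551, 0.25] pointing down, gripper open.
Joint ranges: [-2.67, 2.67], [-0.69, 1.73], [-1.03, 1.25], [-2.08, 2.16], [-1.42, 1.45], [-3.14, 3.14]. Speed limits (rad/s): [2.39, 2.39, 3.01, 3.14, 3.14, 3.14].

INTERFACE

Orientations are given as a unit quaternion [x, y, z, w].
In Python, from workcell import bot gives the robot as it stands.
- The arm moves only by the tool step_arm, never from a script. Its argument "moves" is a list of rows, each an object of numbers: "ax", "ay", "az": the turn, a rotation vector about the tool's x, y, z in degrees; "tx", "ty", "tz": the shift along the tool's x, y, z in cm; "grip": the opening in per cent of the stroke, from 0 (shut) to 100 (fully open). A call has 1 to 20 rows; each row is the pose to reach, as a shift and turn from the pose commanded when the call began, along the tool's axes at that moment; what a row does not reach only later rows make up. A row lasts 1/8 s, in which the tool goes at most 62.5 mm and 10.7 degrees, less where a joint would pass 70% of its speed; a pose out of reach is approached as far as the arm can. A call with a gripper value outside its range is refused whole. The fingers move at their own pace and stop on an object; "squeeze" is the grip in N (left out, the last holds). Time passes only in rows, so rows that repeat a pose let the fingers close. It gives the time, the measured TCP pose, the force and the opening at its end, in the units of the state.
- bot.read_state(): the state, without advancing time (a new reading comes with each control period).
- bot.snapshot(name): name is "scene" or "top"; returns a dict with "image" (480x640x3 uint8, red, green, blue), "z_map" (480x640 float32, m along the optical axis (not along the pixel's ray), 0 where there is no reading), "intrinsics" (3x3 intrinsics, pixels), "extrinsics" (4x4, takes a point from camera to world coordinates). Camera axes: x right, y down, z forward; pixel columns grow to the right and rows downward; lengths in m; the calibration is good to about 2 mm. A picture is of the moment at which its call begins.
- bot.close_job(): hands the job in, once; it reports no verdict.
The state is a dict: "time_s": time; "q": joint angles; "dq": joint speeds; "joint_torque": joint torques, N m; "ee_pos": TCP position; "ee_rot": TCP orientation; "wrist_force": force on the tool from outside, world axes, zero at the start; "ft_torque": the same for the moment, N m; "finger_gap": finger opening in m.
Only numpy, scipy, OpenCV 4.12 (cv2) and the standard library are available. Lean on these libraries where they do the work, as an engineer would, in place of code of your own. Each camera call takes 0.05 s, during which the arm holds its last target.

## Working session

There is one attempt and no reset: what is moved stays moved. The work goes in short steps, Python scripts to look and compute and a tool call to move; the robot and the scene stay as the last step left them, time stands still between calls to the robot, and variables do not carry over. Pictures are saved under pics/ and viewed, and the job is handed in when it is done.

Besides the shell and the picture viewer there is one more tool, called after "Request:" as name([rows], argument=value, ...), one row to a line, values as JSON. step_arm: Moves the arm, as the interface text tells. Its arguments: {"type":"object","properties":{"moves":{"type":"array"},"squeeze":{"type":"number"}},"required":["moves"]}

```bash
mkdir -p pics; ls; python3 - <<'E'
from workcell import bot
import cv2,numpy as np
print(bot.read_state())
for n in("scene","top"):
    s=bot.snapshot(n); cv2.imwrite(f"pics/{n}0.png",s["image"][:,:,::-1]); np.savez(f"{n}0.npz",**s)
    print(n,s["intrinsics"],s["extrinsics"])
E
```

```text
pics
{'time_s': 0.0, 'q': array([-1.16496976e+00,  3.14199451e-01, -4.80877831e-02,  1.21016722e+00,
       -1.97951543e-05,  1.57078581e+00]), 'dq': array([-0.00129688, -0.0004114 ,  0.00057214, -0.00114684,  0.00167412,
       -0.0003992 ]), 'joint_torque': array([-2.03934236e-03, -5.39591432e+01,  3.39745724e+01,  1.93871954e-02,
       -3.92256254e-05,  1.63122780e-05]), 'ee_pos': array([ 0.23664964, -0.55077561,  0.24944663]), 'ee_rot': array([ 8.35100906e-01, -5.50096164e-01, -6.97791343e-04, -4.47806362e-04]), 'wrist_force': array([0.33811051, 0.06371456, 0.0365488 ]), 'ft_torque': array([ 0.05569267, -0.04843613,  0.02525416]), 'finger_gap': 0.08562955849010874}
scene [[534.81385128   0.         309.14906963]
 [  0.         534.81385128 239.86691334]
 [  0.           0.           1.        ]] [[ 0.89758014  0.33338224 -0.28845482  0.87150927]
 [ 0.44068305 -0.69658983  0.56618112 -0.70941335]
 [-0.01217996 -0.63531007 -0.7721611   1.09232503]
 [ 0.          0.          0.          1.        ]]
top [[544.06713157   0.         315.43457476]
 [  0.         544.06713157 240.47433375]
 [  0.           0.           1.        ]] [[ 0.06913137 -0.97611076  0.20598215  0.28757415]
 [-0.99760521 -0.06809066  0.01214566 -0.0170432 ]
 [ 0.00216995 -0.20632851 -0.97848037  1.27835876]
 [ 0.          0.          0.          1.        ]]
```

View pics/scene0.png

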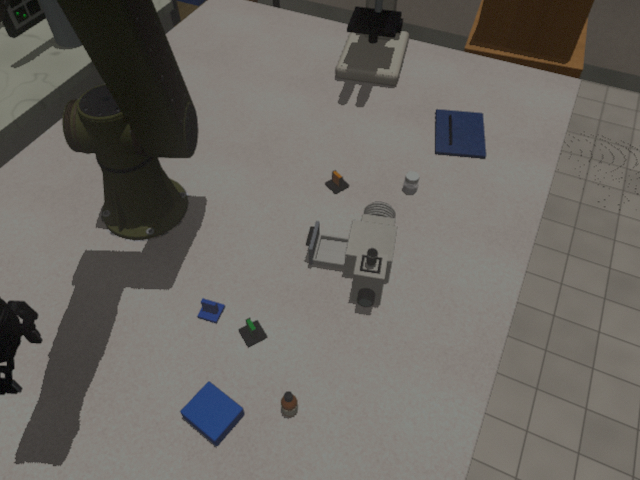

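View pics/top0.png

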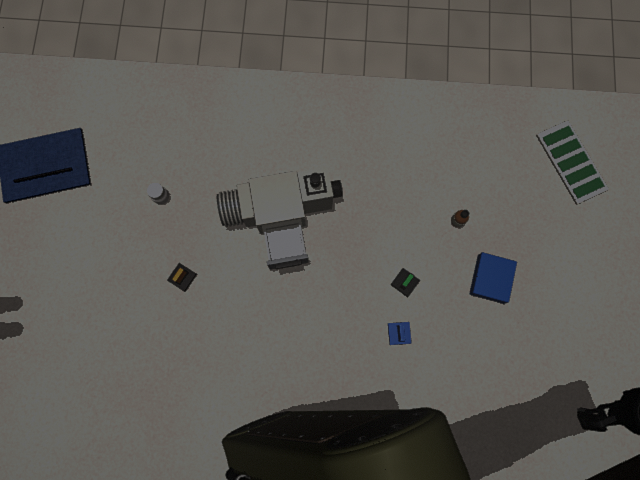

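Candidates in the top view are green on a black base (405,282), blue on a blue base (399,333) and amber (181,276). Only (405,282) has a green pane on a black base. I'll confirm it with enlarged crops.

```bash
python3 - <<'E'
import cv2,numpy as np
t=np.load("top0.npz")["image"][:,:,::-1]; s=np.load("scene0.npz")["image"][:,:,::-1]
a=cv2.resize(t[250:350,355:455],(400,400),interpolation=2); b=cv2.resize(s[285:355,190:290],(400,280),interpolation=2)
c=cv2.resize(t[160:280,210:350],(560,480),interpolation=2)
im=np.zeros((480,800,3),np.uint8); im[:400,:400]=a; im[:280,400:]=b
g=lambda x:np.clip(x*1.8,0,255).astype(np.uint8)
cv2.imwrite("pics/crop_g.png",g(im)); cv2.imwrite("pics/crop_l.png",g(c))
cv2.imwrite("pics/crop_ls.png",g(cv2.resize(s[190:320,290:420],(560,560),interpolation=2)))
E
```

```text
(no output)
```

View pics/crop_g.png

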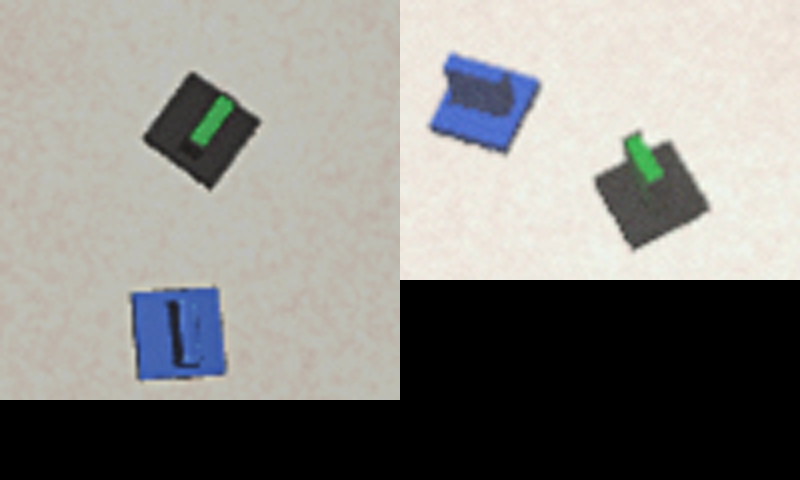

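View pics/crop_l.png

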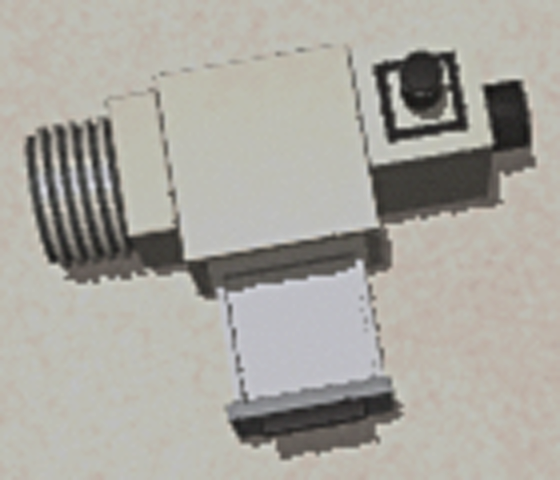

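View pics/crop_ls.png

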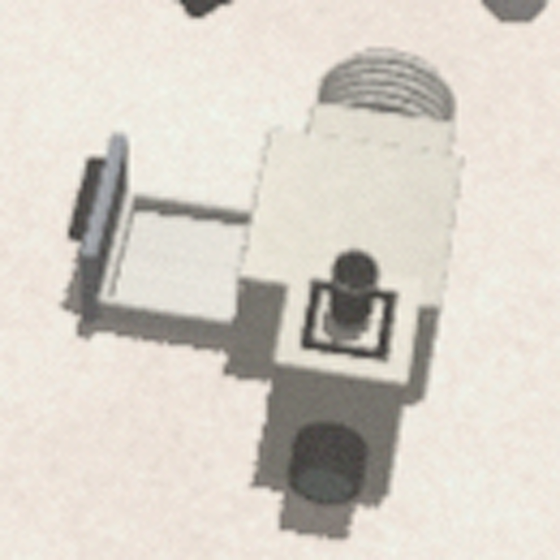

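The crops confirm the green pane on a black base at top (405,282). Next I'll measure its pose, the lamphouse, the drawer and the knob.

```bash
cat > h.py <<'E'
import cv2,numpy as np
def rays(s,uv,z):
    uv=np.asarray(uv,float).reshape(-1,2);K=s["intrinsics"];T=s["extrinsics"]
    d=np.c_[uv,np.ones(len(uv))]@np.linalg.inv(K).T@T[:3,:3].T;o=T[:3,3]
    return o+d*((z-o[2])/d[:,2])[:,None]
def cloud(s):
    h,w=s["z_map"].shape;u,v=np.meshgrid(np.arange(w),np.arange(h))
    p=np.stack([u,v,np.ones_like(u)],-1)@np.linalg.inv(s["intrinsics"]).T*s["z_map"][...,None]
    return p@s["extrinsics"][:3,:3].T+s["extrinsics"][:3,3]
def rect(xy):
    (c,sz,a)=cv2.minAreaRect((np.asarray(xy)[:,:2]*1000).astype(np.float32)); return np.round(c,1),np.round(sz,1),round(a,1)
def line2(P,Q): pass
E
python3 - <<'E'
from h import *
for n,win,lw in(("top",(250,380,270,430),(160,280,210,350)),("scene",(310,235,350,270),(190,320,290,420))):
    s=dict(np.load(n+"0.npz"));im=s["image"].astype(int);P=cloud(s)
    r0,r1,c0,c1=(260,305,385,425) if n=="top" else (312,350,235,272)
    m=np.zeros(im.shape[:2],bool);m[r0:r1,c0:c1]=1
    G=m&(im[...,1]>1.5*im[...,0])&(im[...,1]>1.5*im[...,2])
    v,u=np.nonzero(G); print(n,"green px",len(u),u.mean(),v.mean(),"z",np.percentile(P[G][:,2],[5,50,95]))
    print(" pane rect z46",rect(rays(s,np.c_[u,v],.046)), "cloud med",np.median(P[G],0))
    g=im.sum(2); D=m&(g<(150 if n=="top" else 250)); D|=G
    v,u=np.nonzero(D);print(" base rect z10",len(u),rect(rays(s,np.c_[u,v],.010)))
    a,b,c,d=lw; m=np.zeros(im.shape[:2],bool);m[a:b,c:d]=1
    Z=P[...,2]
    def cl(lo,hi,name,z,extra=True):
        k=m&(Z>lo)&(Z<hi)&extra
        k=k.astype(np.uint8);nn,L,st,ce=cv2.connectedComponentsWithStats(k)
        for i in range(1,nn):
            if st[i,4]>15:
                q=P[L==i]; print(" ",name,st[i],np.round(ce[i],1),"rect",rect(q),"medz",np.median(q[:,2]).round(4))
    cl(.080,.096,"bay",.088); cl(.102,.118,"col",.11); cl(.145,.17,"knobtop",.156); cl(.01,.02,"tray",0); cl(.055,.079,"front/lip",0)
E
```

```text
top green px 67 407.7313432835821 279.5074626865672 z [0.03184172 0.04584966 0.05041232]
 pane rect z46 (array([ 470.6, -217.9]), array([11.3, 30.3]), 56.0) cloud med [ 0.47017736 -0.21805344  0.04584966]
 base rect z10 454 (array([ 470. , -217.5]), array([49.3, 52. ]), 57.0)
  bay [ 217  171  116   55 3087] [268.6 198.9] rect (array([630.5,  98.5]), array([113.6, 259.2]), 13.5) medz 0.0872
  col [297 167  37  36 818] [314.8 185. ] rect (array([662.4,   7.6]), array([71.9, 70.1]), 14.3) medz 0.1103
  knobtop [310 173  11  12 104] [314.9 178.2] rect (array([661.9,   7.6]), array([23.1, 22.6]), 23.5) medz 0.1551
  tray [304 209  15   4  18] [311.5 210.7] rect (array([625.9,  14.4]), array([ 2.1, 34.1]), 11.0) medz 0.0139
  tray [266 224  38  36 984] [284.3 241.7] rect (array([545.7,  71.9]), array([76.1, 78.1]), 14.2) medz 0.0149
  front/lip [331 180  12  16 138] [336.5 187.3] rect (array([674.2, -42.5]), array([35.2, 23.9]), 15.8) medz 0.0623
  front/lip [217 189  21  13 113] [226.7 194.1] rect (array([634. , 208.8]), array([30.5, 48.2]), 18.1) medz 0.0741
  front/lip [303 200  30   8
[... 1597 characters left out ...]
0.0147
  front/lip [364 202  12  12  62] [368.5 208. ] rect (array([581.9, 203.3]), array([42.3, 23.7]), 89.8) medz 0.0727
  front/lip [386 204  10  14  69] [391.3 211.6] rect (array([638.7, 213.3]), array([22. , 42.9]), 4.2) medz 0.0731
  front/lip [306 221  14  34 243] [312.6 236.4] rect (array([489.5,  55.2]), array([21.8, 93.9]), 14.4) medz 0.0724
  front/lip [345 255  12   9  68] [350.1 259.4] rect (array([604.6,  30.1]), array([27.7,  8.2]), 12.7) medz 0.0677
  front/lip [386 263   6   7  31] [388.5 266. ] rect (array([694.5,  51.6]), array([11.4,  6.2]), 2.3) medz 0.0662
  front/lip [353 282  30  20 331] [367.  290.4] rect (array([676. , -38.9]), array([69. , 34.9]), 16.2) medz 0.0641
```

```bash
cat > mv.py <<'E'
import sys,numpy as np
from scipy.spatial.transform import Rotation as R
from workcell import bot
def go(p,yaw,show=True):
    s=bot.read_state();r=R.from_quat(s["ee_rot"]);y=np.radians(yaw)
    T=R.from_matrix(np.array([[np.cos(y),np.sin(y),0],[np.sin(y),-np.cos(y),0],[0,0,-1]]))
    t=r.inv().apply(np.array(p)-s["ee_pos"])*100; a=np.degrees((r.inv()*T).as_rotvec())
    print("t cm",t.round(2),"a deg",a.round(1))
def st():
    s=bot.read_state();r=R.from_quat(s["ee_rot"]).as_matrix()
    print("t",s["time_s"],"p",s["ee_pos"].round(4),"yaw",np.degrees(np.arctan2(r[1,0],r[0,0])).round(1),"tilt",np.degrees(r[:2,2]).round(2),"q deg",np.degrees(s["q"]).round(0),"F",s["wrist_force"].round(1),"M",s["ft_torque"].round(2),"gap",round(s["finger_gap"],4))
O=np.array([.6308,.0927]);A=np.radians(14.3)
def house(x,y): return O+np.array([[np.cos(A),-np.sin(A)],[np.sin(A),np.cos(A)]])@[x,y]
E
python3 - <<'E'
from mv import *
st(); print(bot.tip_extent); go([.470,-.218,.13],57)
print(house(-.091,0),house(.01,-.091),house(-.175,0))
E
```

```text
t 0.1 p [ 0.2367 -0.5508  0.2495] yaw -66.8 tilt [-0.03  0.08] q deg [-67.  18.  -3.  69.  -0.  90.] F [ 0.1 -0.   0.5] M [-0.07  0.07  0.05] gap 0.0854
0.019
t cm [-21.35 -34.58  11.98] a deg [-1.000e-01  1.000e-01 -1.238e+02]
[0.54261957 0.07022309] [0.66296707 0.00698956] [0.46122225 0.04947517]
```

Request:
step_arm([
  {"tx": -4, "ty": -6, "tz": 2, "az": -10, "grip": 60},
  {"tx": -7, "ty": -12, "tz": 4, "az": -20, "grip": 60},
  {"tx": -11, "ty": -18, "tz": 6, "az": -30, "grip": 60},
  {"tx": -14, "ty": -24, "tz": 8, "az": -40, "grip": 60},
  {"tx": -18, "ty": -30, "tz": 10, "az": -50, "grip": 60},
  {"tx": -21.35, "ty": -34.6, "tz": 12, "az": -60, "grip": 60},
  {"tx": -21.35, "ty": -34.6, "tz": 12, "az": -70, "grip": 60},
  {"tx": -21.35, "ty": -34.6, "tz": 12, "az": -80, "grip": 60},
  {"tx": -21.35, "ty": -34.6, "tz": 12, "az": -90, "grip": 60},
  {"tx": -21.35, "ty": -34.6, "tz": 12, "az": -100, "grip": 60},
  {"tx": -21.35, "ty": -34.6, "tz": 12, "az": -110, "grip": 60},
  {"tx": -21.35, "ty": -34.6, "tz": 12, "az": -120, "grip": 60},
  {"tx": -21.35, "ty": -34.6, "tz": 12, "az": -123.8, "grip": 60},
  {"tx": -21.35, "ty": -34.6, "tz": 12, "az": -123.8, "grip": 60},
  {"tx": -21.35, "ty": -34.6, "tz": 12, "az": -123.8, "grip": 60},
])

```text
invalid input at $.moves[0]: expected keys ax, ay, az, tx, ty, tz, grip
```

```bash
python3 - <<'E'
from mv import *
import cv2
st();go([.470,-.218,.034],57)
a=bot.snapshot("top")["image"];b=bot.snapshot("scene")["image"]
im=np.hstack([cv2.resize(a[220:350,340:480],(400,371)),cv2.resize(b[250:380,180:320],(400,371))])
cv2.imwrite("pics/pre.png",np.clip(im[:,:,::-1]*1.6,0,255))
E
```

```text
t 0.1 p [ 0.2367 -0.5508  0.2495] yaw -66.8 tilt [-0.03  0.08] q deg [-67.  18.  -3.  69.  -0.  90.] F [ 0.1 -0.   0.5] M [-0.07  0.07  0.05] gap 0.0854
t cm [-21.34 -34.58  21.58] a deg [-1.000e-01  1.000e-01 -1.238e+02][ WARN:0@2.003] global loadsave.cpp:1063 imwrite_ Unsupported depth image for selected encoder is fallbacked to CV_8U.
```

View pics/pre.png

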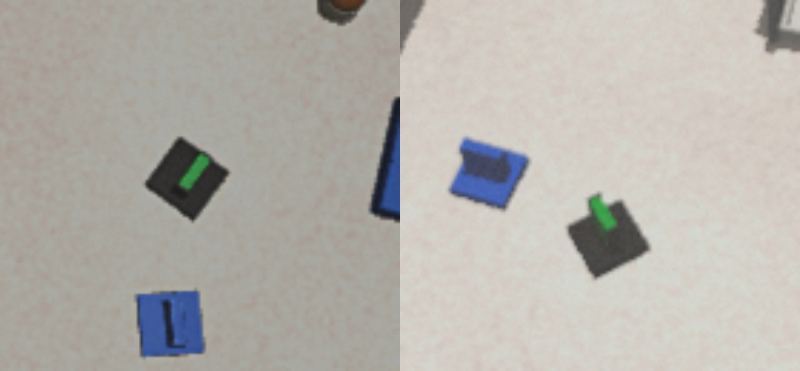

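The call was refused because every key must be present, so the arm hasn't moved. The picture shows the green filter untouched. I'll resend it with all keys.

Request:
step_arm([
  {"ax": 0, "ay": 0, "az": -10, "tx": -4, "ty": -6, "tz": 2, "grip": 60},
  {"ax": 0, "ay": 0, "az": -20, "tx": -7, "ty": -12, "tz": 4, "grip": 60},
  {"ax": 0, "ay": 0, "az": -30, "tx": -11, "ty": -18, "tz": 6, "grip": 60},
  {"ax": 0, "ay": 0, "az": -40, "tx": -14, "ty": -24, "tz": 8, "grip": 60},
  {"ax": 0, "ay": 0, "az": -50, "tx": -18, "ty": -30, "tz": 10, "grip": 60},
  {"ax": 0, "ay": 0, "az": -60, "tx": -21.35, "ty": -34.6, "tz": 12, "grip": 60},
  {"ax": 0, "ay": 0, "az": -70, "tx": -21.35, "ty": -34.6, "tz": 12, "grip": 60},
  {"ax": 0, "ay": 0, "az": -80, "tx": -21.35, "ty": -34.6, "tz": 12, "grip": 60},
  {"ax": 0, "ay": 0, "az": -90, "tx": -21.35, "ty": -34.6, "tz": 12, "grip": 60},
  {"ax": 0, "ay": 0, "az": -100, "tx": -21.35, "ty": -34.6, "tz": 12, "grip": 60},
  {"ax": 0, "ay": 0, "az": -110, "tx": -21.35, "ty": -34.6, "tz": 12, "grip": 60},
  {"ax": 0, "ay": 0, "az": -120, "tx": -21.35, "ty": -34.6, "tz": 12, "grip": 60},
  {"ax": 0, "ay": 0, "az": -123.8, "tx": -21.35, "ty": -34.6, "tz": 12, "grip": 60},
  {"ax": 0, "ay": 0, "az": -123.8, "tx": -21.35, "ty": -34.6, "tz": 12, "grip": 60},
  {"ax": 0, "ay": 0, "az": -123.8, "tx": -21.35, "ty": -34.6, "tz": 12, "grip": 60},
])

```text
time_s: 2.08
ee_pos: [0.4704, -0.2185, 0.1303]
ee_rot: [0.879, 0.477, -0.0, -0.0]
wrist_force: [-0.4, -0.3, 0.8]
finger_gap: 0.0513
```

```bash
python3 - <<'E'
from mv import *
import cv2
st();go([.470,-.218,.034],57)
a=bot.snapshot("top")["image"];b=bot.snapshot("scene")["image"]
im=np.hstack([cv2.resize(a[220:350,340:480],(400,371)),cv2.resize(b[250:380,180:320],(400,371))])
cv2.imwrite("pics/pre2.png",np.clip(im[:,:,::-1]*1.6,0,255).astype(np.uint8))
E
```

```text
t 2.075 p [ 0.4704 -0.2185  0.1303] yaw 57.0 tilt [-0.01  0.  ] q deg [-25.  14. -24.  52.   0.   8.] F [-0.4 -0.3  0.8] M [-0.09  0.05 -0.02] gap 0.0513
t cm [ 0.02 -0.06  9.63] a deg [-0.  0. -0.]
```

View pics/pre2.png

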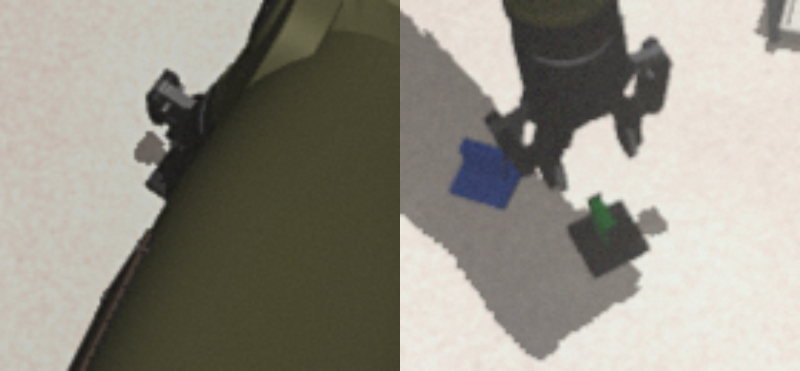

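The gripper sits over the pane with its jaws across the thickness. I'll descend and grip.

Request:
step_arm([
  {"ax": 0, "ay": 0, "az": 0, "tx": 0, "ty": -0.05, "tz": 3, "grip": 60},
  {"ax": 0, "ay": 0, "az": 0, "tx": 0, "ty": -0.05, "tz": 6, "grip": 60},
  {"ax": 0, "ay": 0, "az": 0, "tx": 0, "ty": -0.05, "tz": 8, "grip": 60},
  {"ax": 0, "ay": 0, "az": 0, "tx": 0, "ty": -0.05, "tz": 9.5, "grip": 60},
  {"ax": 0, "ay": 0, "az": 0, "tx": 0, "ty": -0.05, "tz": 9.5, "grip": 60},
  {"ax": 0, "ay": 0, "az": 0, "tx": 0, "ty": -0.05, "tz": 9.5, "grip": 0},
  {"ax": 0, "ay": 0, "az": 0, "tx": 0, "ty": -0.05, "tz": 9.5, "grip": 0},
  {"ax": 0, "ay": 0, "az": 0, "tx": 0, "ty": -0.05, "tz": 9.5, "grip": 0},
  {"ax": 0, "ay": 0, "az": 0, "tx": 0, "ty": -0.05, "tz": 9.5, "grip": 0},
  {"ax": 0, "ay": 0, "az": 0, "tx": 0, "ty": -0.05, "tz": 9.5, "grip": 0},
  {"ax": 0, "ay": 0, "az": 0, "tx": 0, "ty": -0.05, "tz": 9.5, "grip": 0},
  {"ax": 0, "ay": 0, "az": 0, "tx": 0, "ty": -0.05, "tz": 9.5, "grip": 0},
], squeeze=30)

```text
time_s: 3.68
ee_pos: [0.4708, -0.2186, 0.0362]
ee_rot: [0.879, 0.478, 0.001, 0.001]
wrist_force: [-1.4, 0.3, 7.2]
finger_gap: 0.0096
```

```bash
python3 - <<'E'
from mv import *
st();p=house(-.092,0)
go([*p,.16],104.3);go([*p,.055],104.3)
E
```

```text
t 3.675 p [ 0.4708 -0.2186  0.0362] yaw 57.0 tilt [ 0.09 -0.04] q deg [-25.  20. -30.  39.   0.   8.] F [-1.4  0.3  7.2] M [0.02 0.1  0.04] gap 0.0096
t cm [ 28.07  -9.73 -12.39] a deg [  0.1   0.  -47.3]
t cm [28.07 -9.75 -1.89] a deg [  0.1   0.  -47.3]
```

Gripped, with a gap of 9.6 mm against the 10 mm pane. Next I'll lift it and carry it over the drawer.

Request:
step_arm([
  {"ax": 0, "ay": 0, "az": 0, "tx": 0, "ty": 0, "tz": -2, "grip": 0},
  {"ax": 0, "ay": 0, "az": 0, "tx": 0, "ty": 0, "tz": -5, "grip": 0},
  {"ax": 0, "ay": 0, "az": 0, "tx": 0, "ty": 0, "tz": -9, "grip": 0},
  {"ax": 0, "ay": 0, "az": -5, "tx": 2, "ty": -1, "tz": -12.4, "grip": 0},
  {"ax": 0, "ay": 0, "az": -10, "tx": 5, "ty": -2, "tz": -12.4, "grip": 0},
  {"ax": 0, "ay": 0, "az": -15, "tx": 9, "ty": -3, "tz": -12.4, "grip": 0},
  {"ax": 0, "ay": 0, "az": -21, "tx": 13, "ty": -5, "tz": -12.4, "grip": 0},
  {"ax": 0, "ay": 0, "az": -27, "tx": 17, "ty": -6, "tz": -12.4, "grip": 0},
  {"ax": 0, "ay": 0, "az": -33, "tx": 21, "ty": -7.5, "tz": -12.4, "grip": 0},
  {"ax": 0, "ay": 0, "az": -39, "tx": 24.5, "ty": -9, "tz": -12.4, "grip": 0},
  {"ax": 0, "ay": 0, "az": -44, "tx": 27, "ty": -9.75, "tz": -12.4, "grip": 0},
  {"ax": 0, "ay": 0, "az": -47.3, "tx": 28.1, "ty": -9.75, "tz": -12.4, "grip": 0},
  {"ax": 0, "ay": 0, "az": -47.3, "tx": 28.1, "ty": -9.75, "tz": -12.4, "grip": 0},
  {"ax": 0, "ay": 0, "az": -47.3, "tx": 28.1, "ty": -9.75, "tz": -12.4, "grip": 0},
])

```text
time_s: 5.42
ee_pos: [0.5406, 0.0701, 0.1591]
ee_rot: [0.614, 0.79, -0.0, -0.0]
wrist_force: [-0.4, -0.6, -0.3]
finger_gap: 0.0092
```

```bash
python3 - <<'E'
from mv import *
import cv2
st();p=house(-.092,0)
go([*p,.055],104.3)
a=bot.snapshot("top")["image"];b=bot.snapshot("scene")["image"]
im=np.hstack([cv2.resize(a[160:300,210:350],(400,400)),cv2.resize(b[180:320,270:410],(400,400))])
cv2.imwrite("pics/over.png",np.clip(im[:,:,::-1]*1.6,0,255).astype(np.uint8))
E
```

```text
t 5.425 p [0.5406 0.0701 0.1591] yaw 104.3 tilt [-0.04 -0.02] q deg [  7.  15. -19.  56.  -0.  -7.] F [-0.4 -0.6 -0.3] M [ 0.01 -0.04 -0.03] gap 0.0092
t cm [-0.04  0.11 10.41] a deg [-0.  0. -0.]
```

View pics/over.png

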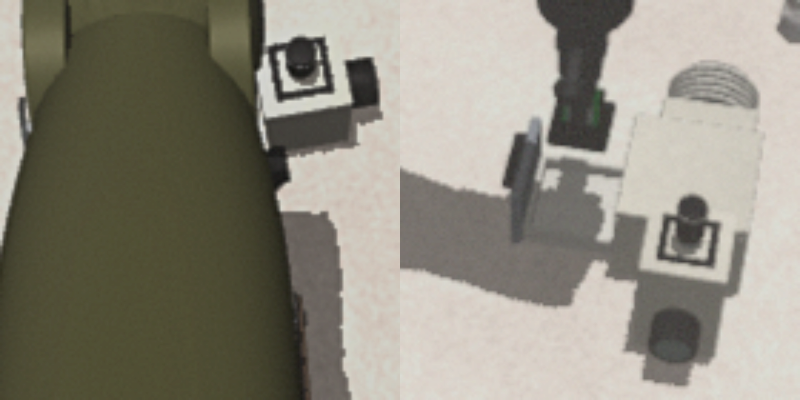

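Request:
step_arm([
  {"ax": 0, "ay": 0, "az": 0, "tx": 0, "ty": 0.1, "tz": 3, "grip": 0},
  {"ax": 0, "ay": 0, "az": 0, "tx": 0, "ty": 0.1, "tz": 6, "grip": 0},
  {"ax": 0, "ay": 0, "az": 0, "tx": 0, "ty": 0.1, "tz": 8.5, "grip": 0},
  {"ax": 0, "ay": 0, "az": 0, "tx": 0, "ty": 0.1, "tz": 9.5, "grip": 0},
  {"ax": 0, "ay": 0, "az": 0, "tx": 0, "ty": 0.1, "tz": 10.2, "grip": 0},
  {"ax": 0, "ay": 0, "az": 0, "tx": 0, "ty": 0.1, "tz": 10.5, "grip": 0},
  {"ax": 0, "ay": 0, "az": 0, "tx": 0, "ty": 0.1, "tz": 10.7, "grip": 0},
  {"ax": 0, "ay": 0, "az": 0, "tx": 0, "ty": 0.1, "tz": 10.7, "grip": 0},
])

```text
time_s: 6.52
ee_pos: [0.5423, 0.0709, 0.0527]
ee_rot: [0.613, 0.79, 0.0, 0.0]
wrist_force: [0.7, -0.1, -1.0]
finger_gap: 0.0092
```

```bash
python3 - <<'E'
from mv import *
st()
E
```

```text
t 6.525 p [0.5423 0.0709 0.0527] yaw 104.3 tilt [0.04 0.  ] q deg [  7.  21. -26.  43.  -0.  -7.] F [ 0.7 -0.1 -1. ] M [-0.06  0.02 -0.05] gap 0.0092
```

Request:
step_arm([
  {"ax": 0, "ay": 0, "az": 0, "tx": 0, "ty": 0, "tz": 0.1, "grip": 0},
  {"ax": 0, "ay": 0, "az": 0, "tx": 0, "ty": 0, "tz": 0.15, "grip": 0},
  {"ax": 0, "ay": 0, "az": 0, "tx": 0, "ty": 0, "tz": 0.15, "grip": 0},
])

```text
time_s: 6.9
ee_pos: [0.5423, 0.0709, 0.0512]
ee_rot: [0.613, 0.79, 0.0, 0.0]
wrist_force: [-0.1, -0.2, 3.5]
finger_gap: 0.0096
```

Contact is confirmed at the expected height (Fz turned from −1.0 to +3.5). Now I'll release and rise.

Request:
step_arm([
  {"ax": 0, "ay": 0, "az": 0, "tx": 0, "ty": 0, "tz": 0, "grip": 15},
  {"ax": 0, "ay": 0, "az": 0, "tx": 0, "ty": 0, "tz": 0, "grip": 30},
  {"ax": 0, "ay": 0, "az": 0, "tx": 0, "ty": 0, "tz": 0, "grip": 42},
  {"ax": 0, "ay": 0, "az": 0, "tx": 0, "ty": 0, "tz": 0, "grip": 42},
  {"ax": 0, "ay": 0, "az": 0, "tx": 0, "ty": 0, "tz": 0, "grip": 42},
  {"ax": 0, "ay": 0, "az": 0, "tx": 0, "ty": 0, "tz": -3, "grip": 42},
  {"ax": 0, "ay": 0, "az": 0, "tx": 0, "ty": 0, "tz": -7, "grip": 42},
  {"ax": 0, "ay": 0, "az": 0, "tx": 0, "ty": 0, "tz": -11, "grip": 42},
  {"ax": 0, "ay": 0, "az": 0, "tx": 0, "ty": 0, "tz": -11, "grip": 42},
])

```text
time_s: 8.02
ee_pos: [0.5446, 0.0711, 0.1643]
ee_rot: [0.613, 0.79, 0.002, 0.002]
wrist_force: [1.6, -0.5, -0.4]
finger_gap: 0.0361
```

```bash
python3 - <<'E'
from mv import *
import cv2
st();p=house(-.18,0)
go([*p,.16],104.3)
b=bot.snapshot("scene")["image"]
im=cv2.resize(b[190:320,280:410],(600,600))
cv2.imwrite("pics/placed.png",np.clip(im[:,:,::-1]*1.6,0,255).astype(np.uint8))
E
```

```text
t 8.025 p [0.5446 0.0711 0.1643] yaw 104.4 tilt [0.37 0.05] q deg [  7.  15. -18.  56.  -0.  -7.] F [ 1.6 -0.5 -0.4] M [0.01 0.07 0.02] gap 0.0361
t cm [-0.03 -9.11  0.37] a deg [0.4 0.  0.1]
```

View pics/placed.png

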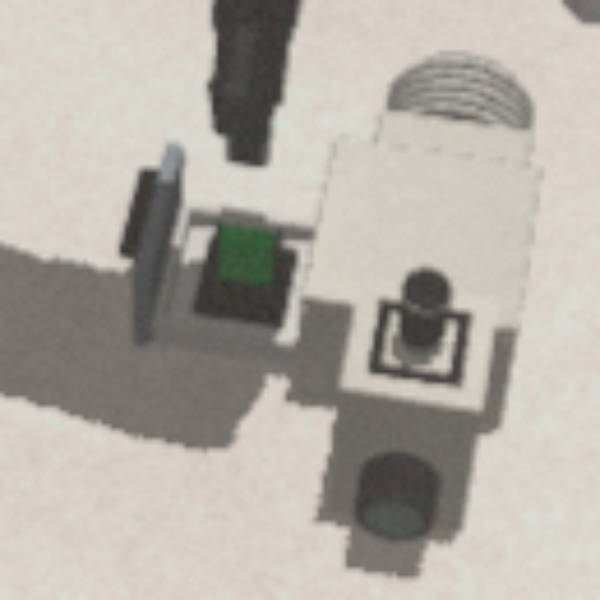

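The filter stands in the tray with its pane along the slide. Now I'll move in front of the lip with the fingers shut.

Request:
step_arm([
  {"ax": 0, "ay": 0, "az": 0, "tx": 0, "ty": -3, "tz": 0, "grip": 20},
  {"ax": 0, "ay": 0, "az": 0, "tx": 0, "ty": -7, "tz": 0, "grip": 0},
  {"ax": 0, "ay": 0, "az": 0, "tx": 0, "ty": -10, "tz": 0, "grip": 0},
  {"ax": 0, "ay": 0, "az": 0, "tx": 0, "ty": -10, "tz": 0, "grip": 0},
  {"ax": 0, "ay": 0, "az": 0, "tx": 0, "ty": -10, "tz": 4, "grip": 0},
  {"ax": 0, "ay": 0, "az": 0, "tx": 0, "ty": -10, "tz": 8, "grip": 0},
  {"ax": 0, "ay": 0, "az": 0, "tx": 0, "ty": -10, "tz": 9.2, "grip": 0},
  {"ax": 0, "ay": 0, "az": 0, "tx": 0, "ty": -10, "tz": 9.2, "grip": 0},
])

```text
time_s: 9.07
ee_pos: [0.4448, 0.0461, 0.0682]
ee_rot: [0.613, 0.79, -0.001, -0.001]
wrist_force: [-0.1, 0.1, -0.2]
finger_gap: 0.0003
```

```bash
python3 - <<'E'
from mv import *
import cv2
st()
for x in(-.168,-.077): go([*house(x,0),.071],104.3)
b=bot.snapshot("scene")["image"]
im=cv2.resize(b[190:320,260:390],(600,600))
cv2.imwrite("pics/prepush.png",np.clip(im[:,:,::-1]*1.6,0,255).astype(np.uint8))
E
```

```text
t 9.075 p [0.4448 0.0461 0.0682] yaw 104.4 tilt [-0.11 -0.01] q deg [  6.  11. -38.  41.   0.  -8.] F [-0.1  0.1 -0.2] M [-0.01 -0.03  0.02] gap 0.0003
t cm [-0.08  2.37 -0.29] a deg [-0.1 -0.   0.1]
t cm [-0.08 11.47 -0.3 ] a deg [-0.1 -0.   0.1]
```

View pics/prepush.png

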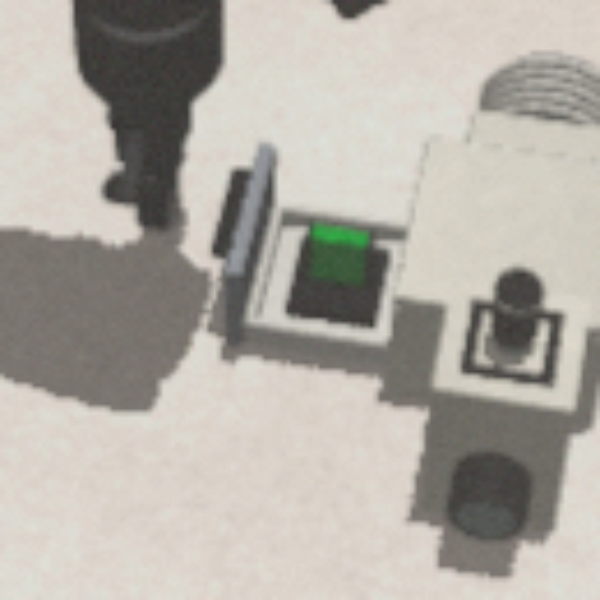

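The fingers stand about 20 mm in front of the lip and clear of it. Pushing now.

Request:
step_arm([
  {"ax": 0, "ay": 0, "az": 0, "tx": -0.08, "ty": 0.8, "tz": 0, "grip": 0},
  {"ax": 0, "ay": 0, "az": 0, "tx": -0.08, "ty": 1.5, "tz": 0, "grip": 0},
  {"ax": 0, "ay": 0, "az": 0, "tx": -0.08, "ty": 2, "tz": 0, "grip": 0},
  {"ax": 0, "ay": 0, "az": 0, "tx": -0.08, "ty": 2.4, "tz": 0, "grip": 0},
  {"ax": 0, "ay": 0, "az": 0, "tx": -0.08, "ty": 2.8, "tz": 0, "grip": 0},
  {"ax": 0, "ay": 0, "az": 0, "tx": -0.08, "ty": 3.3, "tz": 0, "grip": 0},
  {"ax": 0, "ay": 0, "az": 0, "tx": -0.08, "ty": 3.9, "tz": 0, "grip": 0},
  {"ax": 0, "ay": 0, "az": 0, "tx": -0.08, "ty": 4.5, "tz": 0, "grip": 0},
  {"ax": 0, "ay": 0, "az": 0, "tx": -0.08, "ty": 5.1, "tz": 0, "grip": 0},
  {"ax": 0, "ay": 0, "az": 0, "tx": -0.08, "ty": 5.7, "tz": 0, "grip": 0},
  {"ax": 0, "ay": 0, "az": 0, "tx": -0.08, "ty": 6.3, "tz": 0, "grip": 0},
  {"ax": 0, "ay": 0, "az": 0, "tx": -0.08, "ty": 6.9, "tz": 0, "grip": 0},
  {"ax": 0, "ay": 0, "az": 0, "tx": -0.08, "ty": 7.5, "tz": 0, "grip": 0},
  {"ax": 0, "ay": 0, "az": 0, "tx": -0.08, "ty": 8.1, "tz": 0, "grip": 0},
  {"ax": 0, "ay": 0, "az": 0, "tx": -0.08, "ty": 8.7, "tz": 0, "grip": 0},
  {"ax": 0, "ay": 0, "az": 0, "tx": -0.08, "ty": 9.3, "tz": 0, "grip": 0},
  {"ax": 0, "ay": 0, "az": 0, "tx": -0.08, "ty": 9.8, "tz": 0, "grip": 0},
  {"ax": 0, "ay": 0, "az": 0, "tx": -0.08, "ty": 10.2, "tz": 0, "grip": 0},
  {"ax": 0, "ay": 0, "az": 0, "tx": -0.08, "ty": 10.5, "tz": 0, "grip": 0},
  {"ax": 0, "ay": 0, "az": 0, "tx": -0.08, "ty": 10.6, "tz": 0, "grip": 0},
])

```text
time_s: 11.62
ee_pos: [0.5483, 0.0716, 0.0689]
ee_rot: [0.613, 0.79, 0.0, 0.0]
wrist_force: [-0.9, 0.1, 0.6]
finger_gap: -0.0001
```

```bash
python3 - <<'E'
from mv import *
import cv2
st()
for x in(-.077,): go([*house(x,0),.068],104.3)
b=bot.snapshot("scene")["image"]
im=cv2.resize(b[190:320,260:390],(600,600))
cv2.imwrite("pics/push1.png",np.clip(im[:,:,::-1]*1.6,0,255).astype(np.uint8))
E
```

```text
t 11.625 p [0.5483 0.0716 0.0689] yaw 104.4 tilt [0.01 0.01] q deg [  7.  21. -24.  45.   0.  -7.] F [-0.9  0.1  0.6] M [-0.15  0.24 -0.01] gap -0.0001
t cm [0.   0.82 0.09] a deg [ 0.  -0.   0.1]
```

View pics/push1.png

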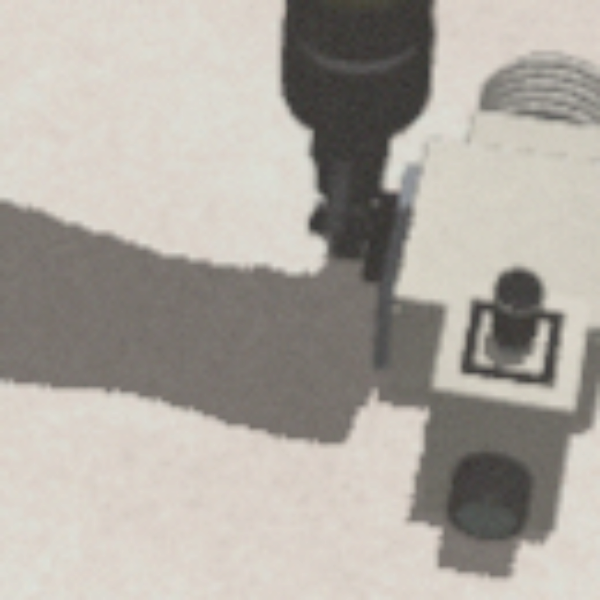

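The drawer is nearly shut. I'll creep on in small steps until the force rises at the stop.

Request:
step_arm([
  {"ax": 0, "ay": 0, "az": 0, "tx": 0, "ty": 0.2, "tz": 0, "grip": 0},
  {"ax": 0, "ay": 0, "az": 0, "tx": 0, "ty": 0.4, "tz": 0, "grip": 0},
  {"ax": 0, "ay": 0, "az": 0, "tx": 0, "ty": 0.5, "tz": 0, "grip": 0},
  {"ax": 0, "ay": 0, "az": 0, "tx": 0, "ty": 0.6, "tz": 0, "grip": 0},
  {"ax": 0, "ay": 0, "az": 0, "tx": 0, "ty": 0.6, "tz": 0, "grip": 0},
])

```text
time_s: 12.3
ee_pos: [0.5541, 0.0731, 0.0689]
ee_rot: [0.613, 0.79, 0.0, 0.0]
wrist_force: [-0.7, -0.1, 0.2]
finger_gap: -0.0003
```

Request:
step_arm([
  {"ax": 0, "ay": 0, "az": 0, "tx": 0, "ty": 0.1, "tz": 0, "grip": 0},
  {"ax": 0, "ay": 0, "az": 0, "tx": 0, "ty": 0.2, "tz": 0, "grip": 0},
  {"ax": 0, "ay": 0, "az": 0, "tx": 0, "ty": 0.2, "tz": 0, "grip": 0},
])

```text
time_s: 12.68
ee_pos: [0.556, 0.0736, 0.0688]
ee_rot: [0.613, 0.79, 0.0, 0.0]
wrist_force: [-0.1, -0.6, 1.1]
finger_gap: -0.0
```

Request:
step_arm([
  {"ax": 0, "ay": 0, "az": 0, "tx": 0, "ty": 0.1, "tz": 0, "grip": 0},
  {"ax": 0, "ay": 0, "az": 0, "tx": 0, "ty": 0.2, "tz": 0, "grip": 0},
  {"ax": 0, "ay": 0, "az": 0, "tx": 0, "ty": 0.2, "tz": 0, "grip": 0},
])

```text
time_s: 13.05
ee_pos: [0.5576, 0.074, 0.0687]
ee_rot: [0.613, 0.79, -0.0, -0.0]
wrist_force: [-2.2, -0.1, 1.7]
finger_gap: 0.0001
```

```bash
python3 - <<'E'
from mv import *
import cv2
st()
b=bot.snapshot("scene")["image"]
im=cv2.resize(b[190:320,260:390],(600,600))
cv2.imwrite("pics/push2.png",np.clip(im[:,:,::-1]*1.6,0,255).astype(np.uint8))
E
```

```text
t 13.05 p [0.5576 0.074  0.0687] yaw 104.4 tilt [-0.02 -0.  ] q deg [  8.  22. -22.  46.  -0.  -7.] F [-2.2 -0.1  1.7] M [-0.05  0.3   0.03] gap 0.0001
```

View pics/push2.png

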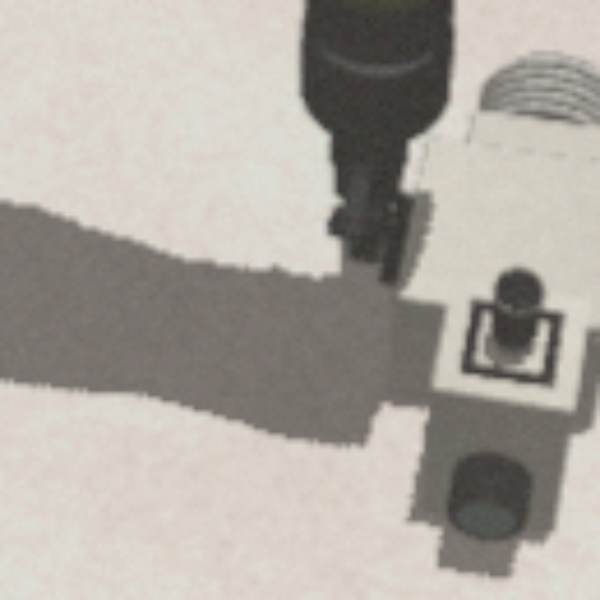

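The front now looks flush with the housing. I'll push on until firm contact.

Request:
step_arm([
  {"ax": 0, "ay": 0, "az": 0, "tx": 0, "ty": 0.1, "tz": 0, "grip": 0},
  {"ax": 0, "ay": 0, "az": 0, "tx": 0, "ty": 0.2, "tz": 0, "grip": 0},
  {"ax": 0, "ay": 0, "az": 0, "tx": 0, "ty": 0.2, "tz": 0, "grip": 0},
])

```text
time_s: 13.48
ee_pos: [0.5577, 0.074, 0.0685]
ee_rot: [0.613, 0.79, -0.001, -0.001]
wrist_force: [-6.6, -2.2, 5.3]
finger_gap: -0.0001
```

It is against the stop: position unchanged while the force rose to about 7 N. Next I'll back off, rise and open.

Request:
step_arm([
  {"ax": 0, "ay": 0, "az": 0, "tx": 0, "ty": -1.5, "tz": 0, "grip": 0},
  {"ax": 0, "ay": 0, "az": 0, "tx": 0, "ty": -4, "tz": 0, "grip": 0},
  {"ax": 0, "ay": 0, "az": 0, "tx": 0, "ty": -4, "tz": -4, "grip": 0},
  {"ax": 0, "ay": 0, "az": 0, "tx": 0, "ty": -4, "tz": -9, "grip": 60},
  {"ax": 0, "ay": 0, "az": 0, "tx": 0, "ty": -4, "tz": -15, "grip": 60},
  {"ax": 0, "ay": 0, "az": 0, "tx": 0, "ty": -4, "tz": -15, "grip": 60},
])

```text
time_s: 14.22
ee_pos: [0.5242, 0.065, 0.2242]
ee_rot: [0.613, 0.79, 0.004, 0.004]
wrist_force: [0.7, -0.6, -0.8]
finger_gap: 0.0511
```

```bash
python3 - <<'E'
from mv import *
from h import cloud,rect
import cv2
st()
go([.6628,.0070,.215],104.3)
s=bot.snapshot("scene");b=s["image"]
im=cv2.resize(b[190:320,260:390],(600,600))
cv2.imwrite("pics/shut.png",np.clip(im[:,:,::-1]*1.6,0,255).astype(np.uint8))
P=cloud(s);m=np.zeros(P.shape[:2],bool);m[190:320,300:350]=1
k=m&(P[...,2]>.05)&(P[...,2]<.08);q=P[k];c,sn=np.cos(A),np.sin(A)
d=q[:,:2]-O;hx=d@[c,sn];hy=d@[-sn,c];w=abs(hy)<.04
print("house x of front stuff",np.percentile(hx[w],[1,5,25,50,75,95]),w.sum())
E
```

```text
t 14.225 p [0.5242 0.065  0.2242] yaw 104.3 tilt [0.6  0.08] q deg [  7.  10. -16.  63.   0.  -7.] F [ 0.7 -0.6 -0.8] M [-0.01 -0.03 -0.01] gap 0.0511
t cm [-9.05 11.98  1.06] a deg [0.6 0.1 0. ]
house x of front stuff [-0.06481658 -0.06426898 -0.0627984  -0.06040518 -0.05799692 -0.05639208] 73
```

View pics/shut.png

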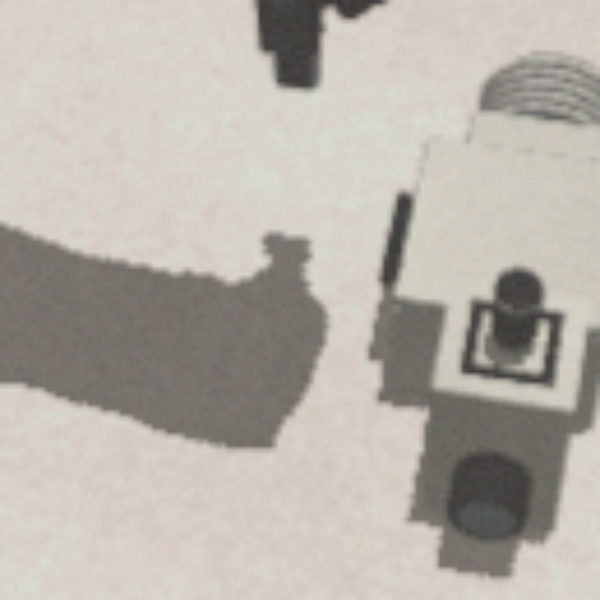

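The lip lies 65 mm from the lamphouse origin (66 expected when shut), so the drawer is fully shut. Moving above the knob.

Request:
step_arm([
  {"ax": 0, "ay": 0, "az": 0, "tx": -2, "ty": 3, "tz": 0, "grip": 60},
  {"ax": 0, "ay": 0, "az": 0, "tx": -5, "ty": 6, "tz": 0, "grip": 60},
  {"ax": 0, "ay": 0, "az": 0, "tx": -7.5, "ty": 10, "tz": 0, "grip": 60},
  {"ax": 0, "ay": 0, "az": 0, "tx": -9, "ty": 12, "tz": 0, "grip": 60},
  {"ax": 0, "ay": 0, "az": 0, "tx": -9, "ty": 12, "tz": 0, "grip": 60},
  {"ax": 0, "ay": 0, "az": 0, "tx": -9, "ty": 12, "tz": 0, "grip": 60},
  {"ax": 0, "ay": 0, "az": 0, "tx": -9, "ty": 12, "tz": 0, "grip": 60},
])

```text
time_s: 15.15
ee_pos: [0.6584, 0.0077, 0.2186]
ee_rot: [0.613, 0.79, -0.0, -0.0]
wrist_force: [-0.4, -0.2, 0.3]
finger_gap: 0.0517
```

```bash
python3 - <<'E'
from mv import *
import cv2
st()
go([.6628,.0070,.140],104.3)
b=bot.snapshot("scene")["image"]
im=cv2.resize(b[190:320,310:440],(600,600))
cv2.imwrite("pics/knob1.png",np.clip(im[:,:,::-1]*1.6,0,255).astype(np.uint8))
E
```

```text
t 15.15 p [0.6584 0.0077 0.2186] yaw 104.4 tilt [-0.05  0.01] q deg [  1.  25.   3.  68.   0. -14.] F [-0.4 -0.2  0.3] M [-0.06  0.03  0.04] gap 0.0517
t cm [-0.18  0.42  7.86] a deg [-0.  -0.   0.1]
```

View pics/knob1.png

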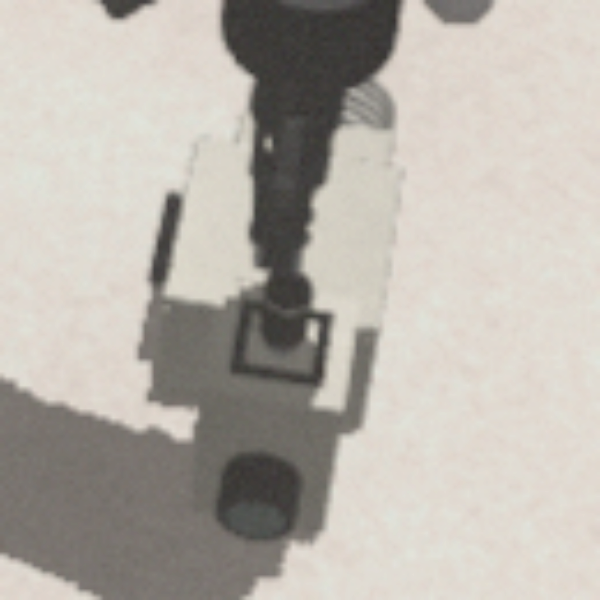

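Request:
step_arm([
  {"ax": 0, "ay": 0, "az": 0, "tx": -0.18, "ty": 0.42, "tz": 1, "grip": 60},
  {"ax": 0, "ay": 0, "az": 0, "tx": -0.18, "ty": 0.42, "tz": 2.5, "grip": 60},
  {"ax": 0, "ay": 0, "az": 0, "tx": -0.18, "ty": 0.42, "tz": 4, "grip": 60},
  {"ax": 0, "ay": 0, "az": 0, "tx": -0.18, "ty": 0.42, "tz": 5.5, "grip": 60},
  {"ax": 0, "ay": 0, "az": 0, "tx": -0.18, "ty": 0.42, "tz": 7, "grip": 60},
  {"ax": 0, "ay": 0, "az": 0, "tx": -0.18, "ty": 0.42, "tz": 7.6, "grip": 60},
  {"ax": 0, "ay": 0, "az": 0, "tx": -0.18, "ty": 0.42, "tz": 7.6, "grip": 60},
  {"ax": 0, "ay": 0, "az": 0, "tx": -0.18, "ty": 0.42, "tz": 7.6, "grip": 60},
], squeeze=20)

```text
time_s: 16.2
ee_pos: [0.6645, 0.0065, 0.1434]
ee_rot: [0.613, 0.79, 0.0, 0.0]
wrist_force: [-0.4, -0.1, -0.3]
finger_gap: 0.0513
```

```bash
python3 - <<'E'
from mv import *
st()
go([.6628,.0070,.143],104.3)
E
```

```text
t 16.2 p [0.6645 0.0065 0.1434] yaw 104.4 tilt [0.06 0.  ] q deg [  1.  28.  -2.  60.   0. -14.] F [-0.4 -0.1 -0.3] M [-0.03  0.02  0.02] gap 0.0513
t cm [ 0.09 -0.15  0.04] a deg [0.1 0.  0.1]
```

Request:
step_arm([
  {"ax": 0, "ay": 0, "az": 0, "tx": 0.05, "ty": -0.12, "tz": 0, "grip": 50},
  {"ax": 0, "ay": 0, "az": 0, "tx": 0.05, "ty": -0.12, "tz": 0, "grip": 40},
  {"ax": 0, "ay": 0, "az": 0, "tx": 0.05, "ty": -0.12, "tz": 0, "grip": 34},
  {"ax": 0, "ay": 0, "az": 0, "tx": 0.05, "ty": -0.12, "tz": 0, "grip": 30},
  {"ax": 0, "ay": 0, "az": 0, "tx": 0.05, "ty": -0.12, "tz": 0, "grip": 26},
  {"ax": 0, "ay": 0, "az": 0, "tx": 0.05, "ty": -0.12, "tz": 0, "grip": 20},
  {"ax": 0, "ay": 0, "az": 0, "tx": 0.05, "ty": -0.12, "tz": 0, "grip": 20},
  {"ax": 0, "ay": 0, "az": 0, "tx": 0.05, "ty": -0.12, "tz": 0, "grip": 20},
  {"ax": 0, "ay": 0, "az": 0, "tx": 0.05, "ty": -0.12, "tz": 0, "grip": 20},
], squeeze=20)

```text
time_s: 17.32
ee_pos: [0.6628, 0.0067, 0.1429]
ee_rot: [0.613, 0.79, 0.0, 0.0]
wrist_force: [0.6, -0.4, 1.6]
finger_gap: 0.0237
```

```bash
python3 - <<'E'
from mv import *
st()
s=bot.read_state();r=R.from_quat(s["ee_rot"]);print("F tool",r.inv().apply(s["wrist_force"]).round(2))
E
```

```text
t 17.325 p [0.6628 0.0067 0.1429] yaw 104.4 tilt [0.01 0.01] q deg [  1.  28.  -2.  60.   0. -14.] F [ 0.6 -0.4  1.6] M [0.16 0.1  0.02] gap 0.0237
F tool [-0.57  0.44 -1.56]
```

Gripped (gap 23.7 mm against the 24 mm knob) with lateral force under 1 N. I'll lift the first 10 mm and check.

Request:
step_arm([
  {"ax": 0, "ay": 0, "az": 0, "tx": 0, "ty": 0, "tz": 0, "grip": 15},
  {"ax": 0, "ay": 0, "az": 0, "tx": 0, "ty": 0, "tz": 0, "grip": 15},
  {"ax": 0, "ay": 0, "az": 0, "tx": 0, "ty": 0, "tz": -0.1, "grip": 15},
  {"ax": 0, "ay": 0, "az": 0, "tx": 0, "ty": 0, "tz": -0.2, "grip": 15},
  {"ax": 0, "ay": 0, "az": 0, "tx": 0, "ty": 0, "tz": -0.4, "grip": 15},
  {"ax": 0, "ay": 0, "az": 0, "tx": 0, "ty": 0, "tz": -0.6, "grip": 15},
  {"ax": 0, "ay": 0, "az": 0, "tx": 0, "ty": 0, "tz": -0.8, "grip": 15},
  {"ax": 0, "ay": 0, "az": 0, "tx": 0, "ty": 0, "tz": -1, "grip": 15},
  {"ax": 0, "ay": 0, "az": 0, "tx": 0, "ty": 0, "tz": -1, "grip": 15},
], squeeze=30)

```text
time_s: 18.45
ee_pos: [0.6629, 0.0066, 0.1531]
ee_rot: [0.613, 0.79, 0.0, 0.0]
wrist_force: [-0.2, -0.4, -1.8]
finger_gap: 0.0234
```

```bash
python3 - <<'E'
from mv import *
st()
go([.6628,.0067,.179],104.35)
s=bot.read_state();r=R.from_quat(s["ee_rot"]);print("F tool",r.inv().apply(s["wrist_force"]).round(2))
E
```

```text
t 18.45 p [0.6629 0.0066 0.1531] yaw 104.3 tilt [0.03 0.  ] q deg [  1.  27.  -2.  61.   0. -14.] F [-0.2 -0.4 -1.8] M [ 0.03  0.   -0.01] gap 0.0234
t cm [ 0.01 -0.01 -2.59] a deg [ 0.  0. -0.]
F tool [-0.33 -0.31  1.82]
```

It lifts freely, carrying only about the rod's weight (1.8 N). I'll go on to 36 mm.

Request:
step_arm([
  {"ax": 0, "ay": 0, "az": 0, "tx": 0, "ty": 0, "tz": -0.2, "grip": 15},
  {"ax": 0, "ay": 0, "az": 0, "tx": 0, "ty": 0, "tz": -0.4, "grip": 15},
  {"ax": 0, "ay": 0, "az": 0, "tx": 0, "ty": 0, "tz": -0.6, "grip": 15},
  {"ax": 0, "ay": 0, "az": 0, "tx": 0, "ty": 0, "tz": -0.8, "grip": 15},
  {"ax": 0, "ay": 0, "az": 0, "tx": 0, "ty": 0, "tz": -1.0, "grip": 15},
  {"ax": 0, "ay": 0, "az": 0, "tx": 0, "ty": 0, "tz": -1.2, "grip": 15},
  {"ax": 0, "ay": 0, "az": 0, "tx": 0, "ty": 0, "tz": -1.4, "grip": 15},
  {"ax": 0, "ay": 0, "az": 0, "tx": 0, "ty": 0, "tz": -1.6, "grip": 15},
  {"ax": 0, "ay": 0, "az": 0, "tx": 0, "ty": 0, "tz": -1.8, "grip": 15},
  {"ax": 0, "ay": 0, "az": 0, "tx": 0, "ty": 0, "tz": -2.0, "grip": 15},
  {"ax": 0, "ay": 0, "az": 0, "tx": 0, "ty": 0, "tz": -2.2, "grip": 15},
  {"ax": 0, "ay": 0, "az": 0, "tx": 0, "ty": 0, "tz": -2.4, "grip": 15},
  {"ax": 0, "ay": 0, "az": 0, "tx": 0, "ty": 0, "tz": -2.55, "grip": 15},
  {"ax": 0, "ay": 0, "az": 0, "tx": 0, "ty": 0, "tz": -2.55, "grip": 15},
  {"ax": 0, "ay": 0, "az": 0, "tx": 0, "ty": 0, "tz": -2.55, "grip": 15},
])

```text
time_s: 20.32
ee_pos: [0.6627, 0.0066, 0.1782]
ee_rot: [0.613, 0.79, -0.0, -0.0]
wrist_force: [-0.7, 0.4, -2.1]
finger_gap: 0.0231
```

```bash
python3 - <<'E'
from mv import *
import cv2
st()
b=bot.snapshot("scene")["image"];a=bot.snapshot("top")["image"]
im=np.hstack([cv2.resize(x,(400,400)) for x in(b[210:310,320:420],a[150:250,250:350])])
cv2.imwrite("pics/raised.png",np.clip(im[:,:,::-1]*1.6,0,255).astype(np.uint8))
cv2.imwrite("pics/raised_all.png",b[:,:,::-1])
E
```

```text
t 20.325 p [0.6627 0.0066 0.1782] yaw 104.3 tilt [-0.01  0.  ] q deg [  1.  27.   0.  64.   0. -14.] F [-0.7  0.4 -2.1] M [-0.02 -0.    0.  ] gap 0.0231
```

View pics/raised.png

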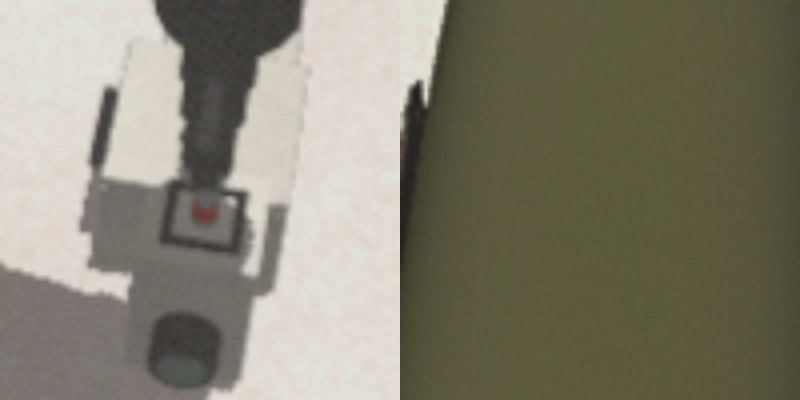

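View pics/raised_all.png

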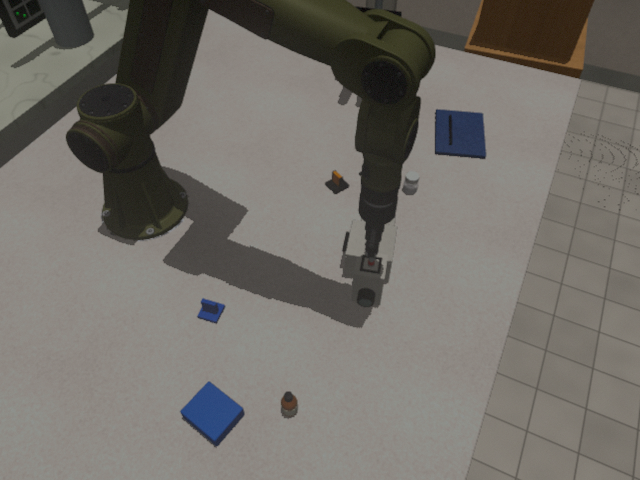

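The red band shows just above the bore at crop (204,212), scene about (371,263), and everything else is in place. I'll check the band's height to rule out slip.

```bash
python3 - <<'E'
from mv import *
from h import cloud
s=bot.snapshot("scene");im=s["image"].astype(int);P=cloud(s)
m=np.zeros(im.shape[:2],bool);m[250:275,360:382]=1
k=m&(im[...,0]>1.4*im[...,1])&(im[...,0]>1.4*im[...,2])
v,u=np.nonzero(k)
for vv in sorted(set(v)): print(vv,u[v==vv],P[vv,u[v==vv],2].round(4),P[vv,u[v==vv],0].round(3))
print(im[258:270,371])
st()
E
```

```text
262 [368 369 370 372 373] [0.1202 0.1277 0.1274 0.1234 0.1251] [0.658 0.661 0.663 0.667 0.669]
263 [368 369 370 371 372 373] [0.1156 0.1183 0.1214 0.1215 0.1246 0.1209] [0.658 0.66  0.663 0.665 0.668 0.669]
264 [369 370 371 372] [0.1152 0.1159 0.1189 0.1188] [0.661 0.663 0.666 0.668]
[[59 61 58]
 [61 61 60]
 [64 65 62]
 [62 61 61]
 [64 46 45]
 [67 37 34]
 [67 35 30]
 [67 50 49]
 [60 58 56]
 [71 69 66]
 [74 73 69]
 [70 68 64]]
t 20.475 p [0.6627 0.0066 0.1782] yaw 104.4 tilt [-0.01  0.  ] q deg [  1.  27.   0.  64.   0. -14.] F [ 0.5 -0.1 -3. ] M [0.03 0.   0.01] gap 0.0227
```

The band spans about z 0.115–0.127 (column top 0.110), which agrees with a raise of about 35 mm and no slip. Handing in.

```bash
python3 -c "
from workcell import bot
print(bot.close_job())"
```

```text
the job is handed in; nothing more can be done
None
```

The lamp is set for a green exposure. The green filter stands in the drawer, the drawer is fully shut, and the shutter is held up by its knob with the whole red band showing. The job is handed in, after about 20.5 s of the 64 s allowed; no verdict was reported.

- **Filter:** I set it down at the expected height with the pane along the slide. The picture taken after release showed it upright in the tray.
- **Drawer:** I pushed it shut by the lip. At the stop it held at about 7 N without moving, and the camera then put the lip 65 mm from the lamphouse origin (66 mm expected when shut).
- **Shutter:** I raised it about 35 mm, within the 30 to 42 mm asked. The camera put the red band at about 115–127 mm against a column top of 110 mm, so the knob had not slipped. Side forces stayed under 1 N and the load was 2–3 N, so the rod was not binding.
- **Left alone:** the last picture shows the amber filter, oil bottle, slide box and lens can still in place.

Three things to note:
- My first move call was refused for missing keys; nothing moved.
- The wrist read 7 N upward as I gripped the filter on the bench, but no harm showed.
- The top camera could not confirm the raised shutter because the arm blocked its view, so those last checks rest on the scene camera and the arm's own readings.

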